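# Rebuild the two gear shafts of a drive plate from the peg rack

### The job

Move the row of four cleaned steel gears from the wooden peg rack back onto the two upright shafts of the drive plate, hubs up, each pushed fully down. The shaft in the square flange carries the second-largest gear at the bottom and the smallest on top of it; the shaft in the oval flange has the reverse order, the second-smallest at the bottom and the largest on top, so that the gears pair up level by level. Let go of everything at the end, and leave the pliers and the wrench where they lie.

Things in the scene. Friction and masses are not known exactly. Their poses are not given: they have to be found in the camera images.
- gear_15: the smallest gear: 15 teeth, 34 mm across the teeth, 0.07 to 0.11 kg; bright steel spur gear: toothed disc 12 mm thick, on top of it a plain round hub 25 mm across and 12 mm high (24 mm in all), through bore 16 mm; starts hub up on a peg of the rack. Lift and set it down by the hub. Origin: centre of the underside, z up through the hub; yaw does not matter. 
- gear_21: the second-smallest gear: 21 teeth, 46 mm across the teeth, 0.12 to 0.18 kg; bright steel spur gear: toothed disc 12 mm thick, on top of it a plain round hub 25 mm across and 12 mm high (24 mm in all), through bore 16 mm; starts hub up on a peg of the rack. Lift and set it down by the hub. Origin: centre of the underside, z up through the hub; yaw does not matter. 
- gear_27: the second-largest gear: 27 teeth, 58 mm across the teeth, 0.19 to 0.29 kg; bright steel spur gear: toothed disc 12 mm thick, on top of it a plain round hub 25 mm across and 12 mm high (24 mm in all), through bore 16 mm; starts hub up on a peg of the rack. Lift and set it down by the hub. Origin: centre of the underside, z up through the hub; yaw does not matter. 
- gear_33: the largest gear: 33 teeth, 70 mm across the teeth, 0.27 to 0.41 kg; bright steel spur gear: toothed disc 12 mm thick, on top of it a plain round hub 25 mm across and 12 mm high (24 mm in all), through bore 16 mm; starts hub up on a peg of the rack. Lift and set it down by the hub. Origin: centre of the underside, z up through the hub; yaw does not matter. 
- peg_rack: fixed wooden board 300 x 78 x 22 mm (long side along its own x) with a row of four wooden pegs, 11 mm thick, 72 mm apart, at -108, -36, 36 and 108 mm along its x, reaching 62 mm above the worktop. Gears stand on the board, their undersides 22 mm above the worktop, in any order. Origin: centre of its underside.
- drive_plate: fixed grey-painted steel plate 190 x 104 x 12 mm (long side along its own y) on the worktop, carrying the two shafts 60 mm apart at +30 and -30 mm along its y, either way round. The bearings are slid apart in their slots, so gears on the same level do not touch (the mesh is set later). Origin: centre of its underside.
- square_flange_shaft: upright 13 mm steel shaft, fixed and not turning, its last 13 mm tapering to a 4 mm point, in a dark cast-iron square flange, 58 x 58 mm, with four bolts. Origin: on its axis at the flange's underside, 12 mm above the worktop; z up. Above it: shoulder that carries the bottom gear's underside 22 mm, top gear's underside (resting on the bottom gear's hub) 46 mm, tip 84 mm.
- oval_flange_shaft: upright 13 mm steel shaft, fixed and not turning, its last 13 mm tapering to a 4 mm point, in a dark cast-iron oval flange, 90 x 42 mm, with two bolts. Origin: on its axis at the flange's underside, 12 mm above the worktop; z up. Above it: shoulder that carries the bottom gear's underside 22 mm, top gear's underside (resting on the bottom gear's hub) 46 mm, tip 84 mm.
- pliers: loose pliers with red grips, 170 x 44 x 13 mm, lying flat between rack and plate; to be left alone. Origin: centre of the underside.
- adjustable_wrench: loose steel adjustable wrench, 199 x 54 x 10 mm, lying flat behind the work; to be left alone. Origin: centre of the underside.
Not all that is in view belongs to the job. Leave any blue or red look-alike of the gear_33 alone.

How it is judged:
By the outcome, as a careful person would: the job done as asked, in the order asked, and still so for the second after the job is handed in, with the robot touching nothing.
It also fails if it takes over 90 s, if anything falls off the work surface, if the arm or the gripper's body presses on something with over 40 N, if the wrist force passes 120 N, or if a joint passes its speed limit or range.

### The arm

A 7-joint arm with a two-finger parallel gripper is mounted at the origin on a cart in front of the work surface, level with it; the furniture and walls round the work are solid. World frame = base frame: x ahead of the robot, y to its left, z up, the work surface at z = 0. Lengths are in m, angles in degrees, forces in N, time in s.
With the tool pointing down it reaches from about 0.425 to 0.875 m from the base axis. Payload 9.9 kg.
Tool frame: the origin (TCP) lies on the centre line of the jaws, within the pads' length; the fingertips stand 11 mm ahead of it and the grasp point (between the pads) lies 8 mm behind it; z points along the fingers, y is the line along which they close (so a half turn about z gives the same grasp; the last joint's range is limited). The gripper opens to 85 mm and grips with 20 to 120 N. Pads are 22 mm wide; open, the fingers measure 114 mm over their backs; the gripper's body (76 mm by 85 mm) begins 54 mm behind the grasp point. The pads swing forward as they close: fully open they stand 13 mm farther back than shut.
Start: joints at [-71.666, 32.985, 1.427, 82.34, -0.859, 64.687, -3.237], TCP at [0.265, 0.621, 0.242] pointing down, gripper open.
Joint ranges: [-157.87, 157.87], [-19.46, 123.44], [-87.15, 90], [11.01, 140.99], [-62.26, 242.26], [9.8, 113.94], [-161.44, 161.44]. Speed limits (degrees/s): [127.2, 127.2, 172.46, 172.46, 180, 180, 180].

### API

Orientations are given as [roll, pitch, yaw] about the fixed x, y, z axes, in that order (R = Rz(yaw) Ry(pitch) Rx(roll)).
In Python, from bench import arm gives the robot as it stands. The module is installed in compiled form; this text tells all that it offers.
- The arm moves only by the tool drive_tool, never from a script. Its argument "moves" is a list of rows, each an object with "travel": the shift along the world's x, y, z in m, a list of three; "angular": the turn, a rotation vector about the world's x, y, z in degrees, a list of three. In form: [{"travel": [x, y, z], "angular": [ax, ay, az]}, ...]. A call has 1 to 10 rows; each row is the pose to reach, as a shift and turn from the pose commanded when the call began; what a row does not reach only later rows make up. A row lasts 1/10 s, in which the tool goes at most 50 mm and 8.59 degrees, less where a joint would pass 70% of its speed; a pose out of reach is approached as far as the arm can. A call with a gripper value outside its range is refused whole. "fingers" is the finger opening in m, from 0 to 0.0854, set as the call begins (left out, the last holds). The fingers move at their own pace and stop on an object; the grip force is fixed at half the most. Time passes only in rows, so rows that repeat a pose let the fingers close. It gives the time, the measured TCP pose, the force, the opening and the grip force at its end, in the units of the state.
- arm.read_state(): the state, without advancing time (a new reading comes with each control period).
- arm.snapshot(name): name is "scene" or "side" or "wrist"; returns a dict with "img" (384x512x3 uint8, red, green, blue), "depth" (384x512 float32, m along the optical axis (not along the pixel's ray), 0 where there is no reading), "intrinsics" (3x3 intrinsics, pixels), "pose" (4x4, takes a point from camera to world coordinates). Camera axes: x right, y down, z forward; pixel columns grow to the right and rows downward; lengths in m; the calibration is good to about 2 mm. A picture is of the moment at which its call begins.
- arm.close_job(): hands the job in; it is judged then, once.
Trained networks look in a picture, given as the dict that the camera call returned (one of the last four; its "shot" number tells which), for a name from the list of things; names that differ only in an ending like _2 or _b are one class to them, and where a whole thing is asked for, a point or a joint stands for the part that bears it (a point fixed in the world has none). Each returns a list of dicts, best first, with "conf" (0 to 1); they miss things now and then, are a little off and sometimes report something else, mostly with a low value. They report only what shows in the picture. A call takes as long as a camera call. They do not tell look-alikes from the thing itself.
- arm.look_for(picture, thing): "location" ([x, y, z] in m, in world coordinates, good to about 4 mm: the middle of the surface that is visible of it).
- arm.regions_of(picture, thing): "region" (384x512 bool, what is visible of it).
- arm.mark_of(picture, thing): "location" ([x, y, z] in m, in world coordinates, good to about 4 mm: a listed point, or the origin of a listed thing).
The state is a dict: "time_s": time; "qpos": joint angles; "qvel": joint speeds; "tau": joint torques, N m; "position": TCP position; "tool_rot": TCP orientation; "ft_force": force on the tool from outside, world axes, zero at the start; "ft_torque": the same for the moment, N m; "opening": finger opening in m; "grip_force": force on a finger pad.
Only numpy, scipy, OpenCV 4.12 (cv2) and the standard library are available. Lean on these libraries where they do the work, as an engineer would, in place of code of your own. Each camera call takes 0.05 s, during which the arm holds its last target. There are 200 camera calls.

## Working session

There is one attempt and no reset: what is moved stays moved. The work goes in short steps, Python scripts to look and compute and a tool call to move; the robot and the scene stay as the last step left them, time stands still between calls to the robot, and variables do not carry over. Pictures are saved under pics/ and viewed, at most 14 in all, crops included, and the job is handed in when it is done.

Besides the shell and the picture viewer there is one more tool, called after "Call:" as a command line: name --argument value ..., lists and objects as JSON in quotes. drive_tool: Moves the arm, as the interface text tells. Its arguments: {"type":"object","properties":{"moves":{"type":"array"},"fingers":{"type":"number"}},"required":["moves"]}

```bash
mkdir -p pics; cat > h.py <<'E'
import numpy as np, cv2
from bench import arm
def save(p,name,crop=None,s=1):
    im=p['img'][:,:,::-1]
    if crop: x0,y0,x1,y1=crop; im=im[y0:y1,x0:x1]
    cv2.imwrite('pics/'+name,cv2.resize(im,None,fx=s,fy=s,interpolation=cv2.INTER_CUBIC))
def pix(p,w):
    T=np.linalg.inv(p['pose']); c=T[:3,:3]@np.array(w)+T[:3,3]; u=p['intrinsics']@c; return (u[:2]/u[2]).round(0)
def pts(p):
    K=p['intrinsics'];d=p['depth'];v,u=np.mgrid[:384,:512]
    c=np.stack([(u-K[0,2])/K[0,0]*d,(v-K[1,2])/K[1,1]*d,d],-1)
    w=c@p['pose'][:3,:3].T+p['pose'][:3,3]; w[d==0]=np.nan; return w
E
python3 - <<'E'
from h import *
s=arm.read_state();print(s['position'],s['tool_rot'],s['opening'],s['time_s'])
P={n:arm.snapshot(n) for n in('scene','side')}
for n,p in P.items():
    save(p,n+'0.png',s=1.5)
    print(n,p['pose'][:3,3].round(3))
    for t in('gear_15','gear_21','gear_27','gear_33','peg_rack','drive_plate','square_flange_shaft','oval_flange_shaft'):
        for r in arm.mark_of(p,t)[:3]: print(n,t,round(r['conf'],2),np.round(r['location'],3),pix(p,r['location']))
E
```

```text
[0.2650303  0.6202947  0.24143658] [-1.79902776e+02  6.74840769e-03  1.56867916e+02] 0.0852284866941164 0.0
scene [-0.179  1.161  0.885]
scene gear_15 0.76 [ 0.446  0.665 -0.001] [190. 285.]
scene gear_15 0.65 [ 0.622 -0.124  0.002] [279. 166.]
scene gear_15 0.53 [0.433 0.213 0.02 ] [273. 211.]
scene gear_21 0.76 [ 0.446  0.665 -0.001] [190. 285.]
scene gear_21 0.65 [ 0.622 -0.124  0.002] [279. 166.]
scene gear_21 0.53 [0.433 0.213 0.02 ] [273. 211.]
scene gear_27 0.76 [ 0.446  0.665 -0.001] [190. 285.]
scene gear_27 0.65 [ 0.622 -0.124  0.002] [279. 166.]
scene gear_27 0.53 [0.433 0.213 0.02 ] [273. 211.]
scene gear_33 0.76 [ 0.446  0.665 -0.001] [190. 285.]
scene gear_33 0.65 [ 0.622 -0.124  0.002] [279. 166.]
scene gear_33 0.53 [0.433 0.213 0.02 ] [273. 211.]
scene peg_rack 0.7 [ 0.538  0.222 -0.001] [250. 207.]
scene drive_plate 0.58 [ 0.477 -0.13   0.001] [306. 175.]
scene square_flange_shaft 0.6 [ 0.486 -0.157  0.011] [307. 170.]
scene square_flange_shaft 0.42 [ 0.538  0.222 -0.001] [250. 207.]
scene oval_flange_shaft 0.57 [ 0.463 -0.096  0.014] [305. 177.]
side [ 0.323 -0.646 
[... 158 characters left out ...]
.]
side gear_21 0.91 [ 0.624 -0.128 -0.002] [321. 288.]
side gear_21 0.68 [0.646 0.229 0.022] [287. 192.]
side gear_21 0.67 [0.546 0.085 0.002] [270. 234.]
side gear_27 0.91 [ 0.624 -0.128 -0.002] [321. 288.]
side gear_27 0.68 [0.646 0.229 0.022] [287. 192.]
side gear_27 0.67 [0.546 0.085 0.002] [270. 234.]
side gear_33 0.91 [ 0.624 -0.128 -0.002] [321. 288.]
side gear_33 0.68 [0.646 0.229 0.022] [287. 192.]
side gear_33 0.67 [0.546 0.085 0.002] [270. 234.]
side peg_rack 0.56 [ 0.542  0.223 -0.002] [257. 205.]
side drive_plate 0.59 [ 0.475 -0.127 -0.004] [266. 301.]
side square_flange_shaft 0.92 [ 0.488 -0.152  0.007] [274. 306.]
side oval_flange_shaft 0.97 [ 0.465 -0.098  0.015] [259. 288.]
```

View pics/side0.png

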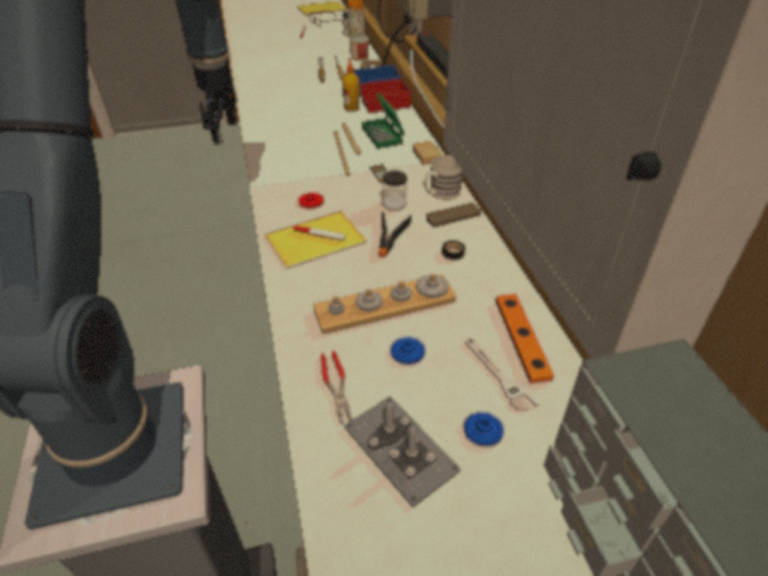

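View pics/scene0.png

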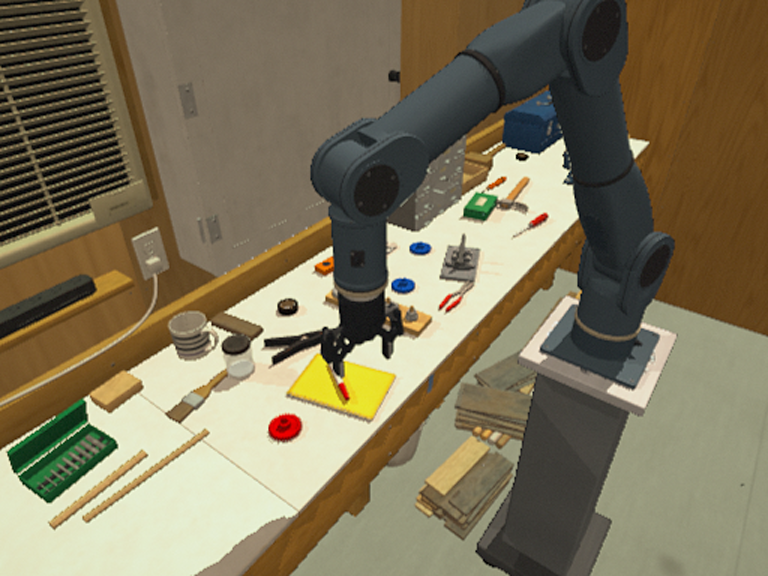

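The rack (side view, gears at about (337,308), (368,298), (402,290), (432,285) in the enlarged picture) holds four steel gears. The blue ones (408,350), (483,428) and the red one (311,200) are look-alikes, to be left alone. Next is a view of the rack from the wrist camera.

Call:
drive_tool --moves '[{"travel":[0.027,-0.04,0.008],"angular":[0,0,0]},{"travel":[0.054,-0.08,0.016],"angular":[0,0,0]},{"travel":[0.081,-0.12,0.024],"angular":[0,0,0]},{"travel":[0.108,-0.16,0.032],"angular":[0,0,0]},{"travel":[0.135,-0.2,0.04],"angular":[0,0,0]},{"travel":[0.162,-0.24,0.048],"angular":[0,0,0]},{"travel":[0.19,-0.28,0.05],"angular":[0,0,0]},{"travel":[0.216,-0.32,0.05],"angular":[0,0,0]},{"travel":[0.243,-0.36,0.05],"angular":[0,0,0]},{"travel":[0.265,-0.39,0.05],"angular":[0,0,0]}]' --fingers 0.045

```text
time_s: 1.9
position: [0.5317, 0.2275, 0.2927]
tool_rot: [-180.0, 0.1, 156.7]
ft_force: [0.1, 0.8, -0.1]
opening: 0.0447
grip_force: 0.0
```

```bash
python3 - <<'E'
from h import *
s=arm.read_state();print(s['position'],s['tool_rot'],s['opening'],s['time_s'],s['ft_force'])
p=arm.snapshot('wrist'); save(p,'w1.png',s=1.5)
print(p['pose'].round(3))
for t in('gear_15','peg_rack','square_flange_shaft','oval_flange_shaft'):
    for r in arm.mark_of(p,t)[:5]: print(t,round(r['conf'],2),np.round(r['location'],3),pix(p,r['location']))
E
```

```text
[0.53165352 0.22746503 0.29267151] [-1.79989476e+02  6.23521662e-02  1.56729412e+02] 0.044746348940754035 1.9 [ 0.09093413  0.83973012 -0.11851367]
[[ 0.394  0.872  0.289  0.456]
 [ 0.919 -0.374 -0.124  0.259]
 [-0.     0.314 -0.949  0.424]
 [ 0.     0.     0.     1.   ]]
gear_15 0.98 [0.43  0.214 0.022] [212.  85.]
gear_15 0.85 [0.548 0.08  0.005] [166. 202.]
gear_15 0.71 [ 0.623 -0.129  0.003] [ 75. 289.]
gear_15 0.64 [0.497 0.221 0.022] [239. 132.]
gear_15 0.63 [0.575 0.221 0.022] [262. 185.]
peg_rack 0.84 [ 0.537  0.224 -0.002] [254. 156.]
square_flange_shaft 0.82 [ 0.487 -0.154  0.01 ] [  6. 226.]
oval_flange_shaft 0.8 [ 0.463 -0.099  0.009] [ 27. 198.]
```

View pics/w1.png

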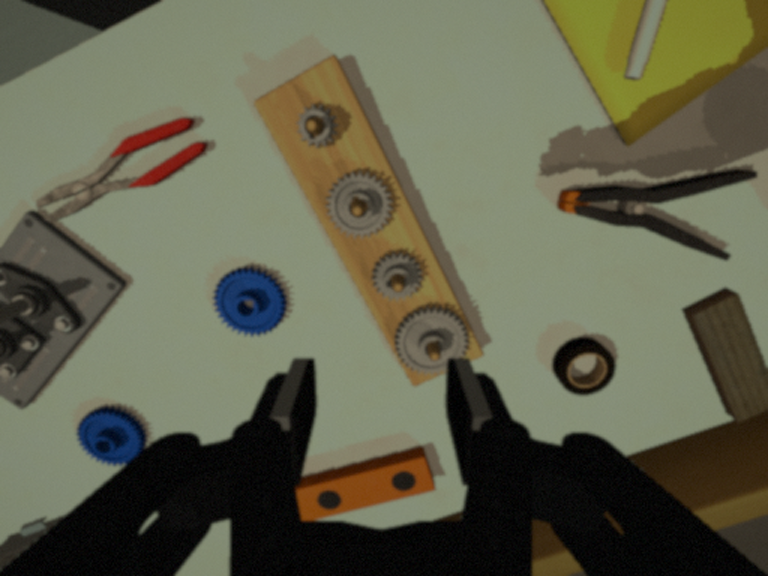

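The wrist view shows the gears in rising x order: the 15-tooth (317,125), the 27 (361,205), the 21 (398,275) and the 33 (432,340). All are hub up, told apart by diameter. Next are depth-based fits, then a second view.

```bash
cat >> h.py <<'E'
def fit(p,g,zlo,zhi,rad):
    w=pts(p).reshape(-1,3); m=np.isfinite(w[:,2])&(np.hypot(w[:,0]-g[0],w[:,1]-g[1])<rad)&(w[:,2]>zlo)&(w[:,2]<zhi)
    q=w[m]
    if len(q)<4: return len(q),
    c,r=cv2.minEnclosingCircle((q[:,:2]*1000).astype(np.float32))
    return len(q),np.round(c,1),round(r,1),'mean',(q.mean(0)*1000).round(1),'medz',round(np.median(q[:,2])*1000,1)
def rep(p):
    for n,g in dict(g15=(.430,.214),g27=(.502,.218),g21=(.574,.222),g33=(.645,.226)).items():
        print(n,'hub',*fit(p,g,.0425,.050,.02)); print('   peg',*fit(p,g,.053,.07,.02)); print('   disc',*fit(p,g,.029,.039,.04))
    for n,g in dict(sq=(.487,-.154),ov=(.463,-.099)).items():
        for a,b in((.03,.04),(.045,.06),(.06,.08),(.08,.1)): print(n,a,*fit(p,g,a,b,.025))
E
python3 - <<'E'
from h import *
for n in('wrist','side'):
    p=arm.snapshot(n); print(n); rep(p)
E
```

```text
wrist
g15 hub 230 [428.7 214.4] 12.6 mean [428.4 214.8  45.8] medz 45.8
   peg 83 [428.7 214.6] 5.4 mean [429.  215.   60.1] medz 60.3
   disc 145 [428.8 214.8] 16.7 mean [430.1 217.5  33.7] medz 33.8
g27 hub 200 [500.3 219.6] 12.6 mean [500.2 220.   45.9] medz 45.9
   peg 70 [500.5 219.7] 5.5 mean [499.9 220.2  60. ] medz 60.6
   disc 1066 [500.6 219.7] 28.9 mean [499.5 220.4  33.2] medz 33.3
g21 hub 178 [572.  224.8] 12.5 mean [570.6 225.5  45.8] medz 45.9
   peg 62 [571.8 224.8] 5.3 mean [571.  225.3  59.9] medz 60.3
   disc 491 [581.6 222.6] 32.4 mean [571.4 225.7  33.7] medz 33.8
g33 hub 160 [643.8 229.9] 13.0 mean [641.  230.2  45.7] medz 45.8
   peg 61 [643.8 230.5] 5.8 mean [642.1 230.5  59.3] medz 59.4
   disc 1313 [643.7 230.3] 35.0 mean [640.8 230.2  32.9] medz 32.9
sq 0.03 2
sq 0.045 0
sq 0.06 0
sq 0.08 0
ov 0.03 122 [460.4 -98.4] 13.6 mean [461.4 -94.1  34.2] medz 33.9
ov 0.045 93 [461.6 -97.6] 6.4 mean [461.9 -93.9  52.2] medz 52.1
ov 0.06 12 [463.8 -93.9] 3.7 mean [464.4 -93.6  61.6] medz 61.2
ov 0.08 0
side
g15 hub 29 [432.1 213. ] 12.0 mean [431.1 210.3  46.2] medz 4
[... 565 characters left out ...]
  46.7] medz 47.0
   peg 12 [645.7 227.1] 4.9 mean [645.8 226.7  59.3] medz 58.7
   disc 204 [647.3 228.4] 36.1 mean [646.3 223.5  33.8] medz 33.9
sq 0.03 38 [ 487.7 -154.9] 13.8 mean [ 486.6 -158.3   33.6] medz 33.7
sq 0.045 22 [ 487.7 -156.1] 6.3 mean [ 487.  -158.1   53.1] medz 54.1
sq 0.06 24 [ 487.6 -154.8] 6.8 mean [ 486.8 -158.6   70. ] medz 70.0
sq 0.08 28 [ 487.8 -154.4] 6.6 mean [ 487.5 -157.    88.3] medz 88.5
ov 0.03 38 [464.1 -97.9] 13.3 mean [ 463.4 -102.    33.9] medz 33.6
ov 0.045 17 [ 463.2 -101.6] 5.4 mean [ 462.9 -103.5   53.3] medz 53.0
ov 0.06 24 [ 463.2 -102.1] 5.6 mean [ 462.5 -103.7   71. ] medz 71.8
ov 0.08 25 [ 463.5 -101.2] 5.8 mean [ 464.1 -101.5   87.9] medz 87.5
```

Call:
drive_tool --moves '[{"travel":[0.0,-0.045,0],"angular":[0,0,0]},{"travel":[0,-0.09,0],"angular":[0,0,0]},{"travel":[0,-0.135,0],"angular":[0,0,0]},{"travel":[0,-0.18,0],"angular":[0,0,0]},{"travel":[0,-0.21,0],"angular":[0,0,0]},{"travel":[0,-0.21,0],"angular":[0,0,0]},{"travel":[0,-0.21,0],"angular":[0,0,0]}]'

```text
time_s: 2.95
position: [0.5301, 0.0217, 0.2924]
tool_rot: [180.0, -0.0, 156.9]
ft_force: [0.3, 1.2, 0.1]
opening: 0.0447
grip_force: 0.0
```

```bash
python3 - <<'E'
from h import *
p=arm.snapshot('wrist'); rep(p); save(p,'w2.png',s=1.5); print(arm.read_state()['position'])
for t in('square_flange_shaft','oval_flange_shaft'):
    for r in arm.mark_of(p,t)[:5]: print(t,round(r['conf'],2),np.round(r['location'],3),pix(p,r['location']))
E
```

```text
g15 hub 229 [429.2 213.9] 12.8 mean [431.4 210.6  45.7] medz 45.7
   peg 105 [428.9 213.9] 5.5 mean [429.3 212.5  59.8] medz 60.1
   disc 212 [429.  213.4] 16.9 mean [431.2 207.3  33.5] medz 33.6
g27 hub 263 [500.6 219.4] 13.0 mean [499.7 217.2  45.6] medz 45.7
   peg 98 [500.4 219.2] 5.6 mean [499.8 218.   59.3] medz 59.6
   disc 1356 [499.9 219.7] 29.5 mean [499.1 217.7  33.3] medz 33.3
g21 hub 214 [572.  224.4] 12.5 mean [570.2 222.4  45.8] medz 45.7
   peg 88 [571.7 224.3] 5.6 mean [570.8 223.2  59.4] medz 59.9
   disc 628 [581.5 222.6] 32.7 mean [571.6 221.3  33.7] medz 33.8
g33 hub 201 [643.4 229.7] 12.5 mean [641.3 227.6  45.6] medz 45.6
   peg 81 [643.1 229.2] 5.4 mean [642.1 228.4  59.1] medz 59.7
   disc 1651 [643.5 230. ] 35.2 mean [641.4 228.7  32.9] medz 32.9
sq 0.03 93 [ 486.1 -153.8] 10.3 mean [ 484.5 -149.6   34.2] medz 34.0
sq 0.045 64 [ 485.  -152.8] 6.4 mean [ 484.2 -149.2   52.7] medz 52.8
sq 0.06 91 [ 484.9 -153.1] 6.4 mean [ 484.4 -149.    70.1] medz 70.6
sq 0.08 121 [ 484.9 -153.4] 6.4 mean [ 484.5 -151.    87.8] medz 87.2
ov 0.03 100 [462.3 -96.2] 12.1 mean [461.4 -94.3  34.1] medz 34.0
ov 0.045 48 [461.5 -97.7] 6.3 mean [461.2 -93.9  52.6] medz 52.5
ov 0.06 78 [461.3 -97.9] 6.3 mean [461.1 -94.   70.3] medz 70.4
ov 0.08 117 [461.5 -98.3] 6.3 mean [461.4 -96.3  88.3] medz 87.7
[0.5301691  0.02263602 0.29231804]
square_flange_shaft 0.96 [ 0.487 -0.154  0.012] [126. 175.]
oval_flange_shaft 0.65 [ 0.462 -0.098  0.012] [152. 142.]
```

View pics/w2.png

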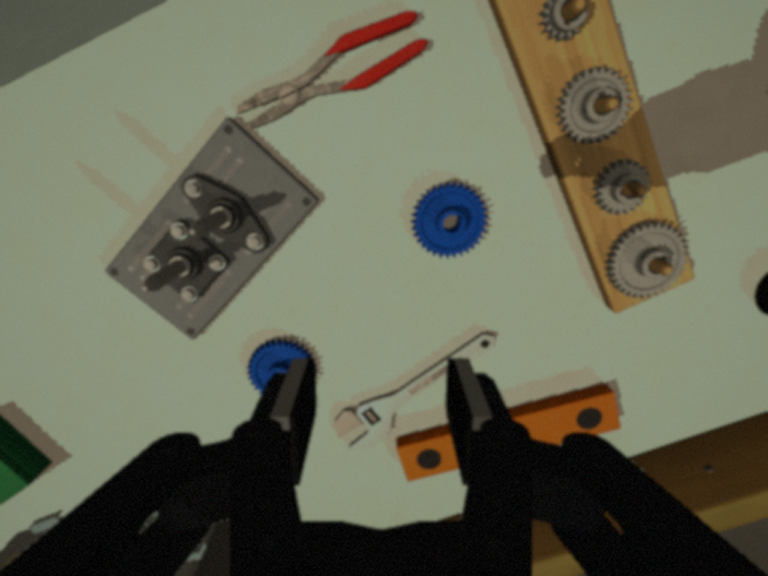

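Both wrist views agree to about 0.5 mm, and the hub tops (45.8 mm) and shaft spacing (60.0 mm) match the text. The four-bolt square flange is at (168,265) in the picture, world (485,-153). The two-bolt oval flange is at (222,218), world (461.5,-98). I start with gear 27.

Call:
drive_tool --moves '[{"travel":[-0.006,0.04,-0.02],"angular":[0,0,0]},{"travel":[-0.012,0.08,-0.04],"angular":[0,0,0]},{"travel":[-0.018,0.12,-0.06],"angular":[0,0,0]},{"travel":[-0.024,0.16,-0.08],"angular":[0,0,0]},{"travel":[-0.0295,0.197,-0.1],"angular":[0,0,0]},{"travel":[-0.0295,0.1985,-0.14],"angular":[0,0,0]},{"travel":[-0.0295,0.1985,-0.18],"angular":[0,0,0]},{"travel":[-0.0295,0.1985,-0.2],"angular":[0,0,0]},{"travel":[-0.0295,0.1985,-0.2],"angular":[0,0,0]},{"travel":[-0.0295,0.1985,-0.2],"angular":[0,0,0]}]'

```text
time_s: 4.1
position: [0.5006, 0.2202, 0.0926]
tool_rot: [-180.0, -0.0, 156.9]
ft_force: [-0.4, -0.1, 0.5]
opening: 0.0451
grip_force: 0.0
```

```bash
python3 - <<'E'
from h import *
p=arm.snapshot('wrist'); save(p,'w3.png',s=1.5); print(arm.read_state()['position'])
for n,g in dict(g27=(.502,.218),g21=(.574,.222)).items(): print(n,*fit(p,g,.0425,.050,.018),*fit(p,g,.053,.066,.018))
E
```

```text
[0.50115859 0.22021703 0.09333159]
g27 682 [500.5 220. ] 12.9 mean [498.1 221.   45.7] medz 45.8 287 [500.  219.8] 5.6 mean [498.8 220.5  59.6] medz 60.0
g21 350 [570.2 222.8] 12.3 mean [566.7 220.9  45.6] medz 45.8 213 [571.3 225.1] 5.5 mean [569.5 224.5  59.1] medz 59.8
```

View pics/w3.png

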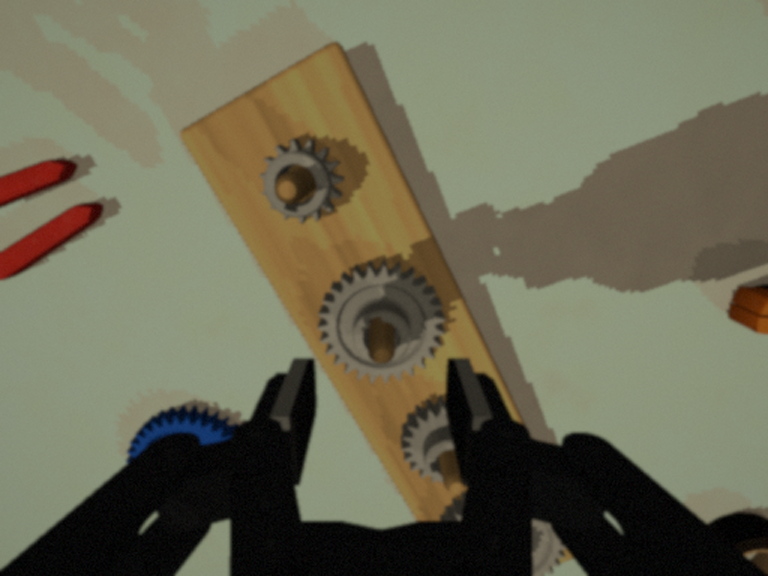

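The jaws are centred over gear 27 at (381,335). Now I go down, grip, and lift.

Call:
drive_tool --moves '[{"travel":[0,0,-0.025],"angular":[0,0,0]},{"travel":[0,0,-0.04],"angular":[0,0,0]},{"travel":[0,0,-0.046],"angular":[0,0,0]},{"travel":[0,0,-0.046],"angular":[0,0,0]},{"travel":[0,0,-0.046],"angular":[0,0,0]}]'

```text
time_s: 4.65
position: [0.5014, 0.2196, 0.0475]
tool_rot: [179.9, 0.1, 156.9]
ft_force: [0.3, 0.6, 0.5]
opening: 0.045
grip_force: 0.0
```

Call:
drive_tool --moves '[{"travel":[0,0,0],"angular":[0,0,0]},{"travel":[0,0,0],"angular":[0,0,0]},{"travel":[0,0,0],"angular":[0,0,0]},{"travel":[0,0,0],"angular":[0,0,0]},{"travel":[0,0,0],"angular":[0,0,0]}]' --fingers 0.015

```text
time_s: 5.15
position: [0.5013, 0.2195, 0.0476]
tool_rot: [179.9, 0.1, 156.9]
ft_force: [-1.1, -0.3, 9.9]
opening: 0.022
grip_force: 58.3
```

Call:
drive_tool --moves '[{"travel":[0,0,0.01],"angular":[0,0,0]},{"travel":[0,0,0.03],"angular":[0,0,0]},{"travel":[0,0,0.06],"angular":[0,0,0]},{"travel":[0,0,0.1],"angular":[0,0,0]},{"travel":[0,0,0.124],"angular":[0,0,0]},{"travel":[0,0,0.124],"angular":[0,0,0]},{"travel":[0,0,0.124],"angular":[0,0,0]}]'

```text
time_s: 5.85
position: [0.5006, 0.2192, 0.1708]
tool_rot: [180.0, 0.0, 156.9]
ft_force: [0.5, -0.2, -2.9]
opening: 0.022
grip_force: 59.1
```

```bash
cat >> h.py <<'E'
def hand(p):
    "gear in hand: pieces in tool frame (mm), by height under TCP"
    from scipy.spatial.transform import Rotation as R
    s=arm.read_state(); M=R.from_euler('xyz',s['tool_rot'],degrees=True).as_matrix()
    t=(pts(p).reshape(-1,3)-s['position'])@M*1000
    t=t[np.isfinite(t[:,2])&(np.hypot(t[:,0],t[:,1])<50)]
    h=np.histogram(t[:,2],np.arange(-30,60,3)); print([(int(b),int(n)) for n,b in zip(*h) if n>30])
    return t,M,s
E
python3 - <<'E'
from h import *
p=arm.snapshot('wrist'); save(p,'w4.png',s=1.5); t,M,s=hand(p); print(s['position'],s['opening'],s['grip_force'],s['ft_force'])
for a in range(-3,33,3):
    q=t[(t[:,2]>a)&(t[:,2]<a+3)]
    if len(q)>10: print(a,len(q),q.min(0).round(1),q.max(0).round(1))
E
```

```text
[(-30, 492), (-27, 310), (-24, 202), (-21, 292), (-18, 263), (-15, 249), (-12, 242), (-9, 220), (-6, 217), (-3, 264), (0, 1098), (3, 303), (6, 219), (9, 354), (12, 2782), (15, 625), (18, 319), (21, 242)]
[0.50011535 0.21900586 0.16991415] 0.02164213374800857 59.07869093120098 [ 0.10889242 -0.56611421 -1.84435679]
-3 264 [-10.4 -24.7  -3. ] [12.3 24.2 -0. ]
0 1098 [-11.3 -24.    0. ] [13.4 23.6  3. ]
3 303 [ -8.3 -22.5   3. ] [13.5 21.9  6. ]
6 219 [ -8.2 -16.6   6. ] [13.4 15.1  9. ]
9 354 [-26.3 -27.6   9. ] [27.6 25.9 12. ]
12 2782 [-27.9 -29.2  12. ] [29.8 28.3 15. ]
15 625 [-24.9 -29.2  15. ] [29.6 28.7 18. ]
18 319 [ -8.1 -29.   18. ] [29.6 28.5 21. ]
21 242 [ -7.9 -28.7  21. ] [29.6 28.1 24. ]
24 27 [ -8.1 -26.2  24. ] [27.3 25.8 25.5]
```

View pics/w4.png

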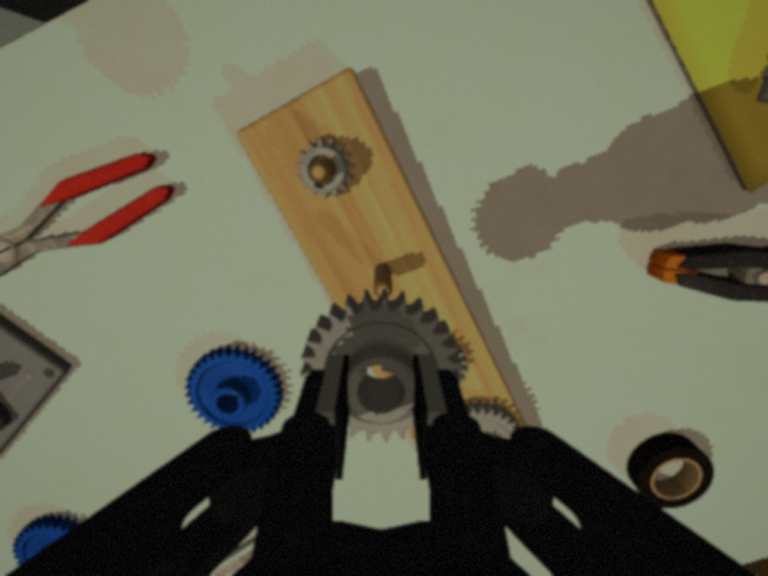

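Gear 27 is held level at (380,390), its centre about 1 mm from the TCP. I carry it over the square-flange shaft.

Call:
drive_tool --moves '[{"travel":[-0.001,-0.03,0],"angular":[0,0,0]},{"travel":[-0.003,-0.075,0],"angular":[0,0,0]},{"travel":[-0.005,-0.12,0],"angular":[0,0,0]},{"travel":[-0.006,-0.165,0],"angular":[0,0,0]},{"travel":[-0.008,-0.21,0],"angular":[0,0,0]},{"travel":[-0.01,-0.255,0],"angular":[0,0,0]},{"travel":[-0.012,-0.3,0],"angular":[0,0,0]},{"travel":[-0.0135,-0.345,0],"angular":[0,0,0]},{"travel":[-0.0145,-0.3727,0],"angular":[0,0,0]},{"travel":[-0.0145,-0.3727,0],"angular":[0,0,0]}]'

```text
time_s: 6.9
position: [0.4845, -0.1583, 0.169]
tool_rot: [-179.8, -0.1, 156.5]
ft_force: [-0.1, -0.5, -2.8]
opening: 0.022
grip_force: 59.2
```

Call:
drive_tool --moves '[{"travel":[0,0,0],"angular":[0,0,0]},{"travel":[0,0,-0.02],"angular":[0,0,0]},{"travel":[0,0,-0.038],"angular":[0,0,0]},{"travel":[0,0,-0.038],"angular":[0,0,0]},{"travel":[0,0,-0.038],"angular":[0,0,0]}]'

```text
time_s: 7.4
position: [0.4861, -0.1522, 0.132]
tool_rot: [180.0, -0.1, 157.0]
ft_force: [0.2, 0.5, -1.7]
opening: 0.0218
grip_force: 59.2
```

```bash
cat >> h.py <<'E'
def inhand(name,R):
    p=arm.snapshot('wrist'); t,M,s=hand(p)
    q=t[(t[:,2]>10)&(t[:,2]<17)&(np.hypot(t[:,0],t[:,1])<R+4)]
    c,r=cv2.minEnclosingCircle(q[:,:2].astype(np.float32)); o=M@np.array([*c,0])
    hb=t[(t[:,2]>-1)&(t[:,2]<4)&(abs(t[:,1])<8)]
    print('disc tool',np.round(c,1),round(r,1),'hub x',hb[:,0].min().round(1),hb[:,0].max().round(1),'world off',o.round(1),'centre world',(s['position']*1000+o).round(1),'tcp',(s['position']*1000).round(1),s['ft_force'].round(1),s['opening'])
    w=pts(p).reshape(-1,3)*1000
    for n,g in dict(sq=(485,-153.2),ov=(461.5,-98)).items():
        for a,b in((45,60),(60,75),(75,90),(88,98)):
            m=(np.hypot(w[:,0]-g[0],w[:,1]-g[1])<9)&(w[:,2]>a)&(w[:,2]<b)
            if m.sum()>8: cc,rr=cv2.minEnclosingCircle(w[m][:,:2].astype(np.float32)); print(n,a,m.sum(),np.round(cc,1),round(rr,1))
    if name: save(p,name,s=1.5)
E
python3 - <<'E'
from h import *
inhand('w5.png',29)
p=arm.snapshot('side'); save(p,'s5.png',(200,200,360,360),4)
E
```

```text
[(-30, 207), (-27, 595), (-24, 200), (-21, 274), (-18, 272), (-15, 252), (-12, 237), (-9, 229), (-6, 223), (-3, 208), (0, 1006), (3, 430), (6, 253), (9, 188), (12, 2039), (15, 1425), (18, 361), (21, 294), (24, 118)]
disc tool [ 1.4 -0.6] 29.4 hub x -10.9 14.5 world off [-1.5  0.   0. ] centre world [ 485.  -152.6  132.6] tcp [ 486.5 -152.6  132.6] [-0.2  0.1 -2. ] 0.021620450575434973
sq 45 21 [ 481.3 -151.4] 4.7
ov 45 85 [459.8 -99.6] 6.3
ov 60 108 [459.6 -99.7] 6.2
ov 75 275 [461.1 -99.1] 6.5
ov 88 198 [460.6 -99. ] 5.1
```

View pics/s5.png

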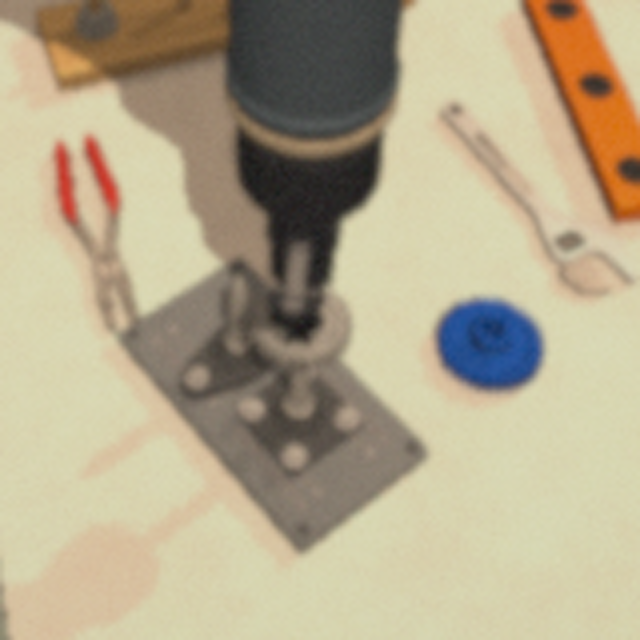

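The gear sits above the square-flange shaft, whose base is at (297,405) in the crop. I lower it past the taper and watch the force.

Call:
drive_tool --moves '[{"travel":[0,-0.0008,-0.008],"angular":[0,0,0]},{"travel":[0,-0.0008,-0.016],"angular":[0,0,0]},{"travel":[0,-0.0008,-0.024],"angular":[0,0,0]},{"travel":[0,-0.0008,-0.032],"angular":[0,0,0]},{"travel":[0,-0.0008,-0.032],"angular":[0,0,0]}]'

```text
time_s: 8.0
position: [0.4855, -0.1541, 0.099]
tool_rot: [-180.0, -0.1, 156.9]
ft_force: [-1.0, -0.3, -2.1]
opening: 0.0215
grip_force: 59.2
```

Call:
drive_tool --moves '[{"travel":[0,0,-0.012],"angular":[0,0,0]},{"travel":[0,0,-0.024],"angular":[0,0,0]},{"travel":[0,0,-0.034],"angular":[0,0,0]},{"travel":[0,0,-0.04],"angular":[0,0,0]},{"travel":[0,0,-0.042],"angular":[0,0,0]},{"travel":[0,0,-0.042],"angular":[0,0,0]}]'

```text
time_s: 8.6
position: [0.4861, -0.1544, 0.0593]
tool_rot: [180.0, 0.0, 156.8]
ft_force: [-5.6, 2.2, 20.5]
opening: 0.0216
grip_force: 61.6
```

Seated, with 20 N of push. Now I release, lift, and go to gear 21.

Call:
drive_tool --moves '[{"travel":[0,0,0.002],"angular":[0,0,0]},{"travel":[0,0,0.002],"angular":[0,0,0]},{"travel":[0,0,0.002],"angular":[0,0,0]},{"travel":[0,0,0.002],"angular":[0,0,0]},{"travel":[0,0,0.02],"angular":[0,0,0]},{"travel":[0,0,0.05],"angular":[0,0,0]},{"travel":[0,0,0.09],"angular":[0,0,0]},{"travel":[0,0.02,0.102],"angular":[0,0,0]},{"travel":[0.01,0.06,0.102],"angular":[0,0,0]},{"travel":[0.02,0.1,0.102],"angular":[0,0,0]}]' --fingers 0.045

```text
time_s: 9.6
position: [0.5066, -0.0538, 0.161]
tool_rot: [180.0, 0.1, 156.7]
ft_force: [0.5, 0.2, -1.0]
opening: 0.0449
grip_force: 0.0
```

```bash
python3 - <<'E'
from h import *
print(arm.read_state()['position'])
p=arm.snapshot('side'); save(p,'s6.png',(200,160,360,320),4)
print(fit(p,(.4877,-.1549),.0,.2,.0) if 0 else '', *fit(p,(.4877,-.1549),.040,.050,.04),*fit(p,(.4877,-.1549),.052,.062,.016))
E
```

```text
[ 0.50659247 -0.05382244  0.16095355]
 278 [ 488.4 -154.7] 29.4 mean [ 486.7 -159.7   45.3] medz 45.5 59 [ 487.9 -154.9] 13.1 mean [ 486.8 -158.8   57.8] medz 58.1
```

View pics/s6.png

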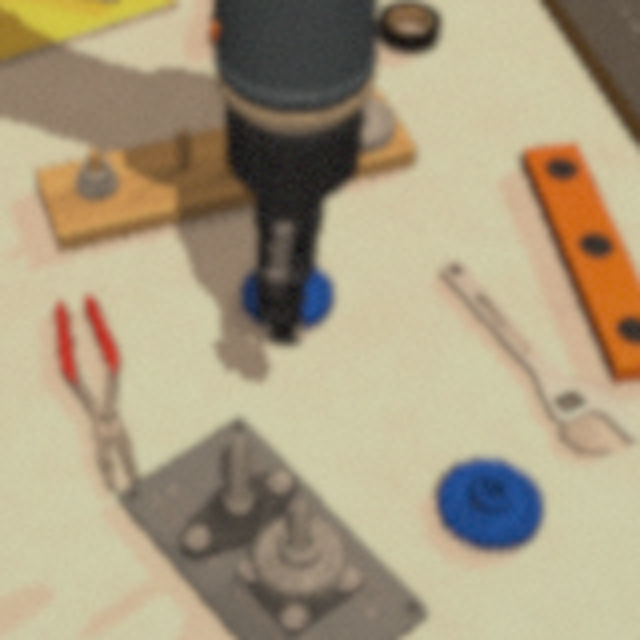

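Gear 27 is seated on the four-bolt flange at (300,550), disc top 45.5 mm and hub top 58 mm as specified. Now gear 21.

Call:
drive_tool --moves '[{"travel":[0.01,0.042,0],"angular":[0,0,0]},{"travel":[0.02,0.086,0],"angular":[0,0,0]},{"travel":[0.03,0.13,0],"angular":[0,0,0]},{"travel":[0.04,0.174,0],"angular":[0,0,0]},{"travel":[0.05,0.218,0],"angular":[0,0,0]},{"travel":[0.06,0.258,-0.01],"angular":[0,0,0]},{"travel":[0.065,0.2786,-0.035],"angular":[0,0,0]},{"travel":[0.065,0.2786,-0.065],"angular":[0,0,0]},{"travel":[0.065,0.2786,-0.07],"angular":[0,0,0]},{"travel":[0.065,0.2786,-0.07],"angular":[0,0,0]}]'

```text
time_s: 10.65
position: [0.5706, 0.2233, 0.0894]
tool_rot: [-179.9, -0.1, 156.8]
ft_force: [-0.1, -0.0, -0.4]
opening: 0.0449
grip_force: 0.0
```

Call:
drive_tool --moves '[{"travel":[0,0,-0.02],"angular":[0,0,0]},{"travel":[0,0,-0.04],"angular":[0,0,0]},{"travel":[0,0,-0.0435],"angular":[0,0,0]},{"travel":[0,0,-0.0435],"angular":[0,0,0]},{"travel":[0,0,-0.0435],"angular":[0,0,0]}]'

```text
time_s: 11.15
position: [0.5721, 0.2242, 0.0483]
tool_rot: [179.9, 0.1, 156.8]
ft_force: [0.2, 0.4, 0.4]
opening: 0.0448
grip_force: 0.0
```

Call:
drive_tool --moves '[{"travel":[0,0,0],"angular":[0,0,0]},{"travel":[0,0,0],"angular":[0,0,0]},{"travel":[0,0,0],"angular":[0,0,0]},{"travel":[0,0,0],"angular":[0,0,0]},{"travel":[0,0,0.01],"angular":[0,0,0]},{"travel":[0,0,0.03],"angular":[0,0,0]},{"travel":[0,0,0.06],"angular":[0,0,0]},{"travel":[0,0,0.1],"angular":[0,0,0]},{"travel":[0,0,0.1235],"angular":[0,0,0]},{"travel":[0,0,0.1235],"angular":[0,0,0]}]' --fingers 0.015

```text
time_s: 12.15
position: [0.5731, 0.2249, 0.1748]
tool_rot: [179.7, 0.3, 156.9]
ft_force: [0.6, 0.2, -1.7]
opening: 0.0219
grip_force: 59.4
```

```bash
python3 - <<'E'
from h import *
inhand('w7.png',23)
E
```

```text
[(-30, 612), (-27, 186), (-24, 269), (-21, 264), (-18, 273), (-15, 227), (-12, 238), (-9, 220), (-6, 202), (-3, 470), (0, 886), (3, 280), (6, 207), (9, 609), (12, 902), (15, 289), (18, 261), (21, 178)]
disc tool [-0.7  0. ] 23.0 hub x -13.5 12.0 world off [ 0.7 -0.3  0. ] centre world [572.7 224.4 172.5] tcp [572.  224.6 172.5] [ 0.6  0.  -1.5] 0.02161877706446235
```

Gear 21 is held and centred within 1 mm. I carry it to the oval-flange shaft.

Call:
drive_tool --moves '[{"travel":[-0.01,-0.03,0],"angular":[0,0,0]},{"travel":[-0.024,-0.07,0],"angular":[0,0,0]},{"travel":[-0.038,-0.112,0],"angular":[0,0,0]},{"travel":[-0.053,-0.154,0],"angular":[0,0,0]},{"travel":[-0.067,-0.196,0],"angular":[0,0,0]},{"travel":[-0.082,-0.238,0],"angular":[0,0,0]},{"travel":[-0.096,-0.28,0],"angular":[0,0,0]},{"travel":[-0.107,-0.312,0],"angular":[0,0,0]},{"travel":[-0.1107,-0.3231,0],"angular":[0,0,0]},{"travel":[-0.1107,-0.3231,-0.01],"angular":[0,0,0]}]'

```text
time_s: 13.2
position: [0.4601, -0.1005, 0.1602]
tool_rot: [-180.0, 0.0, 156.7]
ft_force: [0.8, 0.2, -2.1]
opening: 0.0212
grip_force: 59.3
```

Call:
drive_tool --moves '[{"travel":[0,0,-0.02],"angular":[0,0,0]},{"travel":[0,0,-0.03],"angular":[0,0,0]},{"travel":[0,0,-0.03],"angular":[0,0,0]},{"travel":[0,0,-0.03],"angular":[0,0,0]}]'

```text
time_s: 13.6
position: [0.4606, -0.0979, 0.13]
tool_rot: [-180.0, -0.1, 156.9]
ft_force: [0.2, -0.6, -1.4]
opening: 0.021
grip_force: 59.3
```

```bash
python3 - <<'E'
from h import *
inhand('w8.png',23)
p=arm.snapshot('side'); save(p,'s8.png',(200,200,360,360),4)
E
```

```text
[(-30, 205), (-27, 616), (-24, 193), (-21, 268), (-18, 269), (-15, 260), (-12, 230), (-9, 228), (-6, 218), (-3, 207), (0, 728), (3, 640), (6, 265), (9, 207), (12, 893), (15, 641), (18, 280), (21, 261), (24, 149)]
disc tool [ 0.4 -0.4] 23.1 hub x -12.0 13.2 world off [-0.5 -0.2 -0. ] centre world [460.3 -98.3 130.4] tcp [460.9 -98.1 130.4] [ 0.4 -0.5 -0.7] 0.021227063219687196
sq 45 50 [ 479.  -153.6] 4.7
sq 60 92 [ 479.9 -154.1] 4.0
sq 75 107 [ 480.9 -154.5] 4.9
ov 45 100 [460.5 -98.6] 6.4
ov 60 36 [458.9 -98. ] 6.0
```

View pics/s8.png

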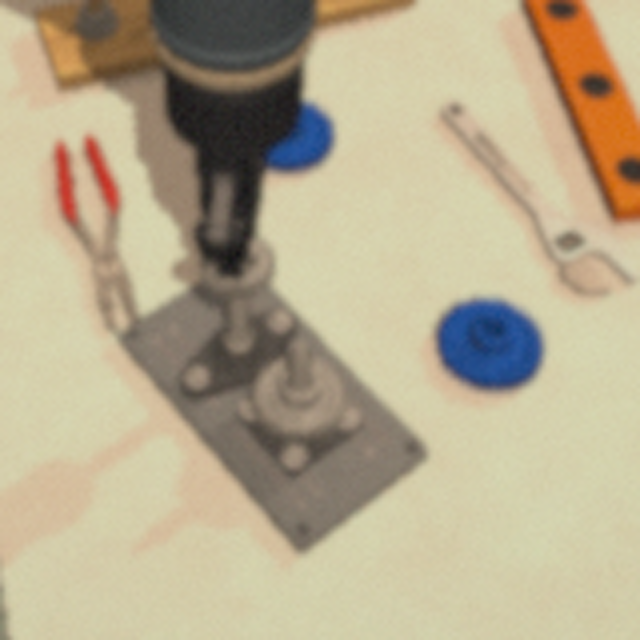

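The gear is over the oval-flange shaft, at (237,270) in the crop, within 0.5 mm. I lower it.

Call:
drive_tool --moves '[{"travel":[0.0003,-0.0003,-0.01],"angular":[0,0,0]},{"travel":[0.0003,-0.0003,-0.018],"angular":[0,0,0]},{"travel":[0.0003,-0.0003,-0.025],"angular":[0,0,0]},{"travel":[0.0003,-0.0003,-0.032],"angular":[0,0,0]},{"travel":[0.0003,-0.0003,-0.032],"angular":[0,0,0]}]'

```text
time_s: 14.2
position: [0.4603, -0.099, 0.0972]
tool_rot: [-180.0, -0.1, 156.9]
ft_force: [1.3, 0.1, -1.9]
opening: 0.0214
grip_force: 59.3
```

Call:
drive_tool --moves '[{"travel":[0,0,-0.012],"angular":[0,0,0]},{"travel":[0,0,-0.024],"angular":[0,0,0]},{"travel":[0,0,-0.033],"angular":[0,0,0]},{"travel":[0,0,-0.038],"angular":[0,0,0]},{"travel":[0,0,-0.04],"angular":[0,0,0]},{"travel":[0,0,-0.04],"angular":[0,0,0]}]'

```text
time_s: 14.8
position: [0.4609, -0.0993, 0.0598]
tool_rot: [180.0, 0.1, 156.8]
ft_force: [-6.0, 0.9, 27.6]
opening: 0.0217
grip_force: 62.4
```

Call:
drive_tool --moves '[{"travel":[0,0,0.002],"angular":[0,0,0]},{"travel":[0,0,0.002],"angular":[0,0,0]},{"travel":[0,0,0.002],"angular":[0,0,0]},{"travel":[0,0,0.002],"angular":[0,0,0]},{"travel":[0,0,0.02],"angular":[0,0,0]},{"travel":[0,0,0.05],"angular":[0,0,0]},{"travel":[0,0,0.09],"angular":[0,0,0]},{"travel":[0,0.02,0.102],"angular":[0,0,0]},{"travel":[-0.006,0.06,0.102],"angular":[0,0,0]},{"travel":[-0.01,0.1,0.102],"angular":[0,0,0]}]' --fingers 0.045

```text
time_s: 15.8
position: [0.4508, 0.0015, 0.1608]
tool_rot: [180.0, 0.1, 156.7]
ft_force: [0.9, 0.9, -0.7]
opening: 0.045
grip_force: 0.0
```

Call:
drive_tool --moves '[{"travel":[-0.004,0.042,0],"angular":[0,0,0]},{"travel":[-0.008,0.086,0],"angular":[0,0,0]},{"travel":[-0.012,0.13,0],"angular":[0,0,0]},{"travel":[-0.018,0.17,-0.01],"angular":[0,0,0]},{"travel":[-0.022,0.2,-0.035],"angular":[0,0,0]},{"travel":[-0.022,0.2128,-0.06],"angular":[0,0,0]},{"travel":[-0.022,0.2128,-0.07],"angular":[0,0,0]},{"travel":[-0.022,0.2128,-0.07],"angular":[0,0,0]},{"travel":[-0.022,0.2128,-0.07],"angular":[0,0,0]}]'

```text
time_s: 16.7
position: [0.4292, 0.2123, 0.0907]
tool_rot: [-180.0, 0.0, 156.8]
ft_force: [0.6, 0.1, 0.9]
opening: 0.0448
grip_force: 0.0
```

```bash
python3 - <<'E'
from h import *
p=arm.snapshot('wrist'); print(arm.read_state()['position'])
print(*fit(p,(.4289,.2141),.0425,.050,.018))
p=arm.snapshot('side')
for n,g in dict(sq=(.4879,-.1548),ov=(.4640,-.0996)).items(): print(n,*fit(p,g,.040,.050,.04),*fit(p,g,.052,.062,.016))
E
```

```text
[0.42948605 0.21250357 0.09111362]
711 [428.5 214.5] 12.8 mean [426.  215.7  45.7] medz 45.9
sq 281 [ 486.9 -149.4] 34.7 mean [ 486.6 -158.4   45. ] medz 45.1 59 [ 487.5 -154.9] 13.8 mean [ 487.3 -158.9   57.4] medz 57.4
ov 149 [ 467.7 -107.4] 31.2 mean [ 464.1 -110.1   45.7] medz 46.0 58 [ 463.3 -101.2] 12.8 mean [ 463.4 -104.1   57.2] medz 57.5
```

Both bottom gears are seated (discs about 46 mm, hubs about 58 mm). I grip gear 15.

Call:
drive_tool --moves '[{"travel":[-0.0005,0.001,-0.02],"angular":[0,0,0]},{"travel":[-0.0005,0.001,-0.038],"angular":[0,0,0]},{"travel":[-0.0005,0.001,-0.0435],"angular":[0,0,0]},{"travel":[-0.0005,0.001,-0.0435],"angular":[0,0,0]},{"travel":[-0.0005,0.001,-0.0435],"angular":[0,0,0]}]'

```text
time_s: 17.3
position: [0.4288, 0.2146, 0.0476]
tool_rot: [180.0, 0.0, 156.8]
ft_force: [0.2, 0.5, -0.1]
opening: 0.0451
grip_force: 0.0
```

Call:
drive_tool --moves '[{"travel":[0,0,0],"angular":[0,0,0]},{"travel":[0,0,0],"angular":[0,0,0]},{"travel":[0,0,0],"angular":[0,0,0]},{"travel":[0,0,0],"angular":[0,0,0]},{"travel":[0,0,0.01],"angular":[0,0,0]},{"travel":[0,0,0.03],"angular":[0,0,0]},{"travel":[0,0,0.06],"angular":[0,0,0]},{"travel":[0,0,0.1],"angular":[0,0,0]},{"travel":[0,0,0.1235],"angular":[0,0,0]},{"travel":[0,0,0.1235],"angular":[0,0,0]}]' --fingers 0.015

```text
time_s: 18.3
position: [0.4298, 0.2155, 0.1741]
tool_rot: [179.7, 0.2, 156.9]
ft_force: [0.6, -0.4, -2.3]
opening: 0.0216
grip_force: 59.0
```

```bash
python3 - <<'E'
from h import *
inhand('w9.png',17)
E
```

```text
[(-30, 578), (-27, 209), (-24, 233), (-21, 304), (-18, 250), (-15, 244), (-12, 231), (-9, 228), (-6, 193), (-3, 460), (0, 921), (3, 292), (6, 207), (9, 232), (12, 335), (15, 214), (18, 191), (21, 149)]
disc tool [3.8 0. ] 15.2 hub x -12.7 12.4 world off [-3.5  1.5 -0. ] centre world [425.5 216.7 172.3] tcp [429.  215.2 172.3] [-0.3  0.8 -1.3] 0.02187331594319021
```

Call:
drive_tool --moves '[{"travel":[0.004,-0.03,0],"angular":[0,0,0]},{"travel":[0.011,-0.073,0],"angular":[0,0,0]},{"travel":[0.018,-0.117,0],"angular":[0,0,0]},{"travel":[0.025,-0.161,0],"angular":[0,0,0]},{"travel":[0.032,-0.205,0],"angular":[0,0,0]},{"travel":[0.038,-0.249,0],"angular":[0,0,0]},{"travel":[0.045,-0.293,0],"angular":[0,0,0]},{"travel":[0.052,-0.335,0],"angular":[0,0,0]},{"travel":[0.0568,-0.369,0],"angular":[0,0,0]},{"travel":[0.0568,-0.369,0],"angular":[0,0,0]}]'

```text
time_s: 19.35
position: [0.4844, -0.1597, 0.1695]
tool_rot: [-179.9, -0.0, 156.5]
ft_force: [-0.6, 0.9, -1.3]
opening: 0.0217
grip_force: 59.0
```

Call:
drive_tool --moves '[{"travel":[0,0,-0.01],"angular":[0,0,0]},{"travel":[0,0,-0.03],"angular":[0,0,0]},{"travel":[0,0,-0.038],"angular":[0,0,0]},{"travel":[0,0,-0.038],"angular":[0,0,0]},{"travel":[0,0,-0.038],"angular":[0,0,0]}]'

```text
time_s: 19.85
position: [0.485, -0.1535, 0.1322]
tool_rot: [-180.0, -0.0, 156.9]
ft_force: [-0.3, 0.5, -0.5]
opening: 0.0223
grip_force: 59.0
```

```bash
python3 - <<'E'
from h import *
inhand('w10.png',17)
E
```

```text
[(-30, 211), (-27, 587), (-24, 205), (-21, 269), (-18, 264), (-15, 268), (-12, 241), (-9, 213), (-6, 231), (-3, 200), (0, 932), (3, 478), (6, 255), (9, 200), (12, 318), (15, 261), (18, 203), (21, 189), (24, 108), (48, 32)]
disc tool [ 4.4 -0.4] 15.2 hub x -11.7 13.6 world off [-4.3  1.3 -0. ] centre world [ 481.1 -152.4  132.6] tcp [ 485.3 -153.8  132.6] [-0.8 -0.  -1.3] 0.021582395206256134
sq 45 159 [ 485.1 -151.9] 8.4
sq 60 139 [ 484.  -153.5] 6.4
sq 75 111 [ 483.9 -153.7] 6.4
ov 45 160 [461.6 -98. ] 9.0
ov 60 111 [459.3 -99.8] 6.2
ov 75 291 [461.3 -98.9] 6.7
ov 88 192 [461.  -99.4] 4.9
```

View pics/w10.png

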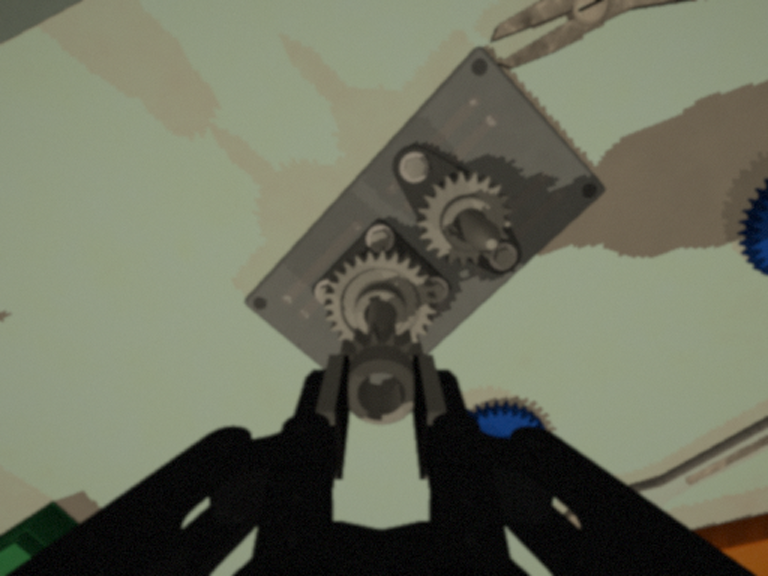

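The smallest gear (380,385) lines up with the square-flange shaft (380,310); the measured error is about 0.5 mm. I lower it.

Call:
drive_tool --moves '[{"travel":[0,-0.0002,-0.01],"angular":[0,0,0]},{"travel":[0,-0.0002,-0.018],"angular":[0,0,0]},{"travel":[0,-0.0002,-0.025],"angular":[0,0,0]},{"travel":[0,-0.0002,-0.032],"angular":[0,0,0]},{"travel":[0,-0.0002,-0.032],"angular":[0,0,0]}]'

```text
time_s: 20.4
position: [0.4845, -0.1543, 0.0992]
tool_rot: [-180.0, -0.1, 156.9]
ft_force: [-0.3, -0.8, -1.3]
opening: 0.0216
grip_force: 59.0
```

Call:
drive_tool --moves '[{"travel":[0,0,-0.008],"angular":[0,0,0]},{"travel":[0,0,-0.014],"angular":[0,0,0]},{"travel":[0,0,-0.018],"angular":[0,0,0]},{"travel":[0,0,-0.018],"angular":[0,0,0]}]'

```text
time_s: 20.8
position: [0.4861, -0.1549, 0.0835]
tool_rot: [180.0, 0.1, 156.8]
ft_force: [-3.4, 1.6, 20.8]
opening: 0.0212
grip_force: 61.2
```

Seated at the expected height. I release and go to gear 33.

Call:
drive_tool --moves '[{"travel":[0,0,0.002],"angular":[0,0,0]},{"travel":[0,0,0.002],"angular":[0,0,0]},{"travel":[0,0,0.002],"angular":[0,0,0]},{"travel":[0,0,0.002],"angular":[0,0,0]},{"travel":[0,0,0.02],"angular":[0,0,0]},{"travel":[0,0,0.05],"angular":[0,0,0]},{"travel":[0.004,0.01,0.078],"angular":[0,0,0]},{"travel":[0.015,0.04,0.078],"angular":[0,0,0]},{"travel":[0.031,0.08,0.078],"angular":[0,0,0]},{"travel":[0.048,0.12,0.078],"angular":[0,0,0]}]' --fingers 0.045

```text
time_s: 21.8
position: [0.5334, -0.0336, 0.1605]
tool_rot: [180.0, 0.0, 156.8]
ft_force: [1.2, 1.1, -1.2]
opening: 0.045
grip_force: 0.0
```

Call:
drive_tool --moves '[{"travel":[0.018,0.042,0],"angular":[0,0,0]},{"travel":[0.036,0.084,0],"angular":[0,0,0]},{"travel":[0.054,0.126,0],"angular":[0,0,0]},{"travel":[0.072,0.168,0],"angular":[0,0,0]},{"travel":[0.09,0.21,0],"angular":[0,0,0]},{"travel":[0.104,0.246,-0.01],"angular":[0,0,0]},{"travel":[0.1103,0.264,-0.04],"angular":[0,0,0]},{"travel":[0.1103,0.264,-0.065],"angular":[0,0,0]},{"travel":[0.1103,0.264,-0.07],"angular":[0,0,0]},{"travel":[0.1103,0.264,-0.07],"angular":[0,0,0]}]'

```text
time_s: 22.8
position: [0.6429, 0.2286, 0.0894]
tool_rot: [-179.9, -0.1, 156.8]
ft_force: [0.3, -0.5, 1.3]
opening: 0.0453
grip_force: 0.0
```

```bash
python3 - <<'E'
from h import *
p=arm.snapshot('wrist'); print(arm.read_state()['position'],arm.read_state()['opening'])
print(*fit(p,(.6436,.2298),.0425,.050,.018))
p=arm.snapshot('side')
for n,g in dict(sq=(.4879,-.1548),ov=(.4640,-.0996)).items(): print(n,*fit(p,g,.065,.074,.03),*fit(p,g,.076,.087,.016))
E
```

```text
[0.6436983  0.22863341 0.09072347] 0.04513245232349212
707 [644.2 230. ] 12.9 mean [641.3 231.3  45.7] medz 45.8
sq 47 [ 487.8 -157.3] 16.5 mean [ 484.6 -163.    69.6] medz 69.7 74 [ 489.  -155.2] 13.2 mean [ 487.6 -158.7   81.5] medz 81.7
ov 12 [ 463.1 -102.3] 5.5 mean [ 462.4 -103.3   69.7] medz 69.9 16 [ 463.3 -101.6] 5.9 mean [ 463.1 -103.1   82.6] medz 82.9
```

Gear 15 is seated (disc top 70, hub top 82). I grip gear 33.

Call:
drive_tool --moves '[{"travel":[0.0005,0.0004,-0.02],"angular":[0,0,0]},{"travel":[0.0005,0.0004,-0.038],"angular":[0,0,0]},{"travel":[0.0005,0.0004,-0.0435],"angular":[0,0,0]},{"travel":[0.0005,0.0004,-0.0435],"angular":[0,0,0]},{"travel":[0.0005,0.0004,-0.0435],"angular":[0,0,0]}]'

```text
time_s: 23.4
position: [0.6447, 0.2298, 0.0482]
tool_rot: [179.9, 0.1, 156.8]
ft_force: [0.4, -0.3, 0.1]
opening: 0.045
grip_force: 0.0
```

Call:
drive_tool --moves '[{"travel":[0,0,0],"angular":[0,0,0]},{"travel":[0,0,0],"angular":[0,0,0]},{"travel":[0,0,0],"angular":[0,0,0]},{"travel":[0,0,0],"angular":[0,0,0]},{"travel":[0,0,0.01],"angular":[0,0,0]},{"travel":[0,0,0.03],"angular":[0,0,0]},{"travel":[0,0,0.06],"angular":[0,0,0]},{"travel":[0,0,0.1],"angular":[0,0,0]},{"travel":[0,0,0.1235],"angular":[0,0,0]},{"travel":[0,0,0.1235],"angular":[0,0,0]}]' --fingers 0.015

```text
time_s: 24.4
position: [0.6458, 0.2303, 0.1748]
tool_rot: [179.7, 0.3, 156.8]
ft_force: [0.4, 0.3, -2.9]
opening: 0.0213
grip_force: 59.3
```

```bash
python3 - <<'E'
from h import *
inhand('w11.png',35)
E
```

```text
[(-30, 609), (-27, 190), (-24, 275), (-21, 267), (-18, 270), (-15, 228), (-12, 228), (-9, 211), (-6, 211), (-3, 631), (0, 713), (3, 265), (6, 204), (9, 1648), (12, 4256), (15, 502), (18, 348), (21, 191)]
disc tool [-0.6  0. ] 35.1 hub x -13.5 12.2 world off [ 0.5 -0.2  0. ] centre world [645.1 229.9 172.2] tcp [644.6 230.1 172.2] [-0.9  0.8 -3.9] 0.02176041125364647
```

Call:
drive_tool --moves '[{"travel":[-0.014,-0.025,0],"angular":[0,0,0]},{"travel":[-0.035,-0.063,0],"angular":[0,0,0]},{"travel":[-0.056,-0.101,0],"angular":[0,0,0]},{"travel":[-0.078,-0.139,0],"angular":[0,0,0]},{"travel":[-0.099,-0.177,0],"angular":[0,0,0]},{"travel":[-0.12,-0.215,0],"angular":[0,0,0]},{"travel":[-0.141,-0.253,0],"angular":[0,0,0]},{"travel":[-0.162,-0.291,0],"angular":[0,0,0]},{"travel":[-0.177,-0.318,0],"angular":[0,0,0]},{"travel":[-0.1831,-0.3289,0],"angular":[0,0,0]}]'

```text
time_s: 25.45
position: [0.4577, -0.1018, 0.1692]
tool_rot: [-179.9, -0.2, 156.6]
ft_force: [0.2, -0.9, -3.0]
opening: 0.0215
grip_force: 59.4
```

Call:
drive_tool --moves '[{"travel":[0,0,0],"angular":[0,0,0]},{"travel":[0,0,-0.02],"angular":[0,0,0]},{"travel":[0,0,-0.038],"angular":[0,0,0]},{"travel":[0,0,-0.038],"angular":[0,0,0]},{"travel":[0,0,-0.038],"angular":[0,0,0]}]'

```text
time_s: 25.95
position: [0.4611, -0.0979, 0.132]
tool_rot: [-180.0, -0.1, 157.0]
ft_force: [-0.8, -0.2, -3.0]
opening: 0.0219
grip_force: 59.4
```

```bash
python3 - <<'E'
from h import *
inhand('w12.png',35)
E
```

```text
[(-30, 203), (-27, 609), (-24, 190), (-21, 272), (-18, 265), (-15, 266), (-12, 241), (-9, 224), (-6, 216), (-3, 203), (0, 663), (3, 713), (6, 253), (9, 194), (12, 1801), (15, 4163), (18, 464), (21, 332), (24, 203)]
disc tool [ 1.  -0.7] 35.2 hub x -11.4 14.1 world off [-1.2 -0.3  0. ] centre world [460.1 -98.5 132.5] tcp [461.4 -98.2 132.5] [ 0.6  0.5 -4.4] 0.021866107065646723
sq 75 113 [ 480.  -153.9] 5.8
sq 88 9 [ 481.1 -155.4] 1.5
```

View pics/w12.png

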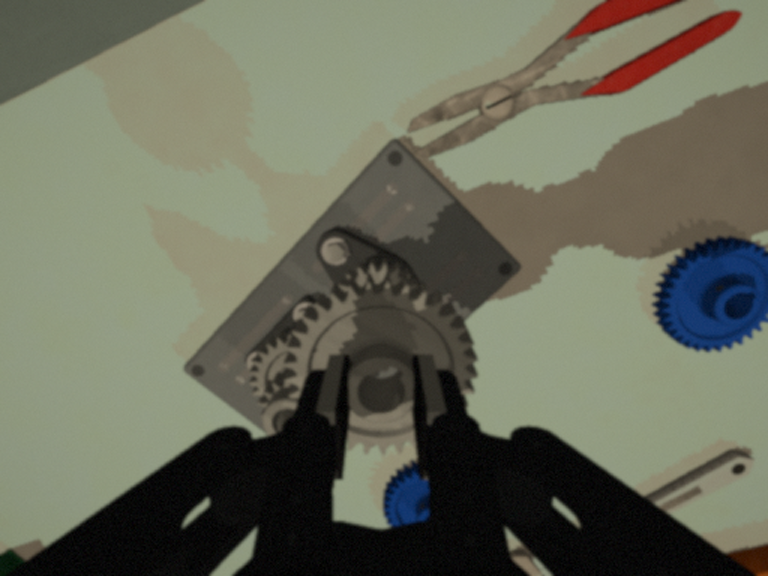

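The largest gear, held at (380,390), is above the oval shaft with about 0.7 mm to correct. I correct it and lower.

Call:
drive_tool --moves '[{"travel":[0.0006,-0.0002,-0.01],"angular":[0,0,0]},{"travel":[0.0006,-0.0002,-0.018],"angular":[0,0,0]},{"travel":[0.0006,-0.0002,-0.025],"angular":[0,0,0]},{"travel":[0.0006,-0.0002,-0.032],"angular":[0,0,0]},{"travel":[0.0006,-0.0002,-0.032],"angular":[0,0,0]}]'

```text
time_s: 26.5
position: [0.4608, -0.0991, 0.0993]
tool_rot: [-180.0, -0.1, 156.9]
ft_force: [-0.3, -0.5, -4.2]
opening: 0.0214
grip_force: 59.4
```

Call:
drive_tool --moves '[{"travel":[0,0,-0.008],"angular":[0,0,0]},{"travel":[0,0,-0.014],"angular":[0,0,0]},{"travel":[0,0,-0.018],"angular":[0,0,0]},{"travel":[0,0,-0.018],"angular":[0,0,0]}]'

```text
time_s: 26.9
position: [0.4625, -0.0998, 0.0837]
tool_rot: [180.0, 0.2, 156.8]
ft_force: [-4.4, -0.7, 25.2]
opening: 0.0216
grip_force: 62.5
```

Call:
drive_tool --moves '[{"travel":[0,0,0.002],"angular":[0,0,0]},{"travel":[0,0,0.002],"angular":[0,0,0]},{"travel":[0,0,0.002],"angular":[0,0,0]},{"travel":[0,0,0.002],"angular":[0,0,0]},{"travel":[0,0,0.02],"angular":[0,0,0]},{"travel":[0,0,0.05],"angular":[0,0,0]},{"travel":[0,0,0.09],"angular":[0,0,0]},{"travel":[0.01,0.04,0.13],"angular":[0,0,0]},{"travel":[0.02,0.08,0.15],"angular":[0,0,0]},{"travel":[0.03,0.12,0.15],"angular":[0,0,0]}]' --fingers 0.045

```text
time_s: 27.9
position: [0.4932, 0.022, 0.2355]
tool_rot: [179.8, 0.3, 156.8]
ft_force: [1.3, -0.5, -0.6]
opening: 0.0448
grip_force: 0.0
```

Call:
drive_tool --moves '[{"travel":[0,0,0],"angular":[0,0,0]},{"travel":[0,0,0],"angular":[0,0,0]},{"travel":[0,0,0],"angular":[0,0,0]}]'

```text
time_s: 28.2
position: [0.4909, 0.0197, 0.2318]
tool_rot: [-179.9, -0.0, 156.8]
ft_force: [-0.0, 0.5, -0.8]
opening: 0.045
grip_force: 0.0
```

```bash
python3 - <<'E'
from h import *
p=arm.snapshot('wrist')
for n,g in dict(sq=(.4845,-.1538),ov=(.461,-.0986)).items(): print(n,*fit(p,g,.065,.074,.036),*fit(p,g,.077,.087,.016))
p=arm.snapshot('side'); save(p,'s13.png',(200,200,360,350),4)
for n,g in dict(sq=(.4879,-.1548),ov=(.4640,-.0996)).items(): print(n,*fit(p,g,.040,.05,.03),*fit(p,g,.065,.074,.036),*fit(p,g,.077,.087,.016))
E
```

```text
sq 475 [ 479.9 -143. ] 26.3 mean [ 478.  -138.4   69.3] medz 69.5 379 [ 485.3 -154.6] 13.0 mean [ 484.  -152.1   81.7] medz 81.8
ov 2665 [460.7 -99.7] 35.1 mean [459.4 -97.8  68.9] medz 68.8 408 [460.3 -99.9] 13.1 mean [459.9 -97.8  81.7] medz 81.7
sq 230 [ 488.5 -155.1] 29.3 mean [ 485.9 -162.2   45.1] medz 45.2 87 [ 484.1 -145.5] 27.0 mean [ 481.  -146.5   69.4] medz 69.4 69 [ 488.2 -156.3] 12.4 mean [ 487.2 -158.6   82.3] medz 82.3
ov 6 [ 459.8 -119. ] 11.4 mean [ 460.3 -120.8   41.7] medz 40.8 409 [ 463.7 -100.1] 35.2 mean [ 463.3 -102.8   69.1] medz 69.1 66 [ 464.6 -101.5] 13.2 mean [ 463.4 -103.6   81.9] medz 82.0
```

View pics/s13.png

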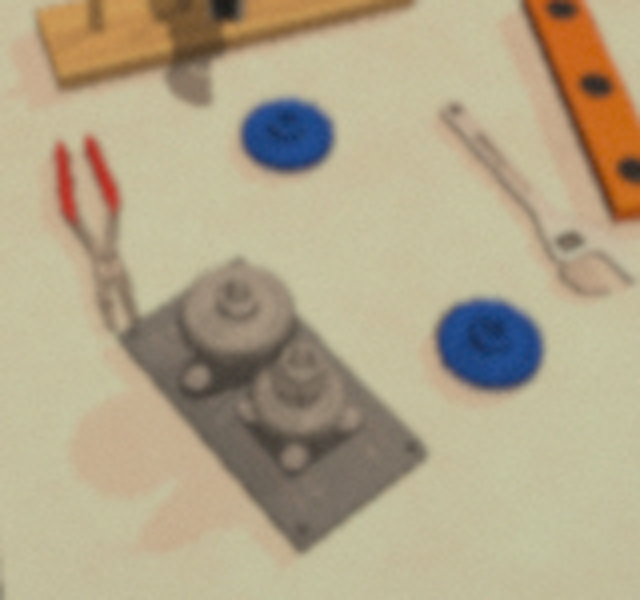

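The final view shows both stacks level: largest on top at the oval flange (237,305), smallest over gear 27 at the square flange (298,380). Hub tops measure 82 mm, and the pliers and wrench are untouched. I hand in the job.

```bash
python3 -c "
from bench import arm
print(arm.close_job())"
```

```text
the job is handed in; nothing more can be done
None
```

All four gears are on their shafts, hubs up and fully down: 27 then 15 on the square-flange shaft, 21 then 33 on the oval one. The gripper is open and clear, the pliers and wrench were left where they lay, and the job was handed in at about 28 s.

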